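# Tag the weakest shock mount

### The arm

A 7-joint arm with a two-finger parallel gripper is mounted at the origin on the work surface. World frame = base frame: x ahead of the robot, y to its left, z up, the work surface at z = 0. Lengths are in m, angles in rad, forces in N, time in s.
With the tool pointing down it reaches from about 0.4 to 0.85 m from the base axis. Payload 10.4 kg.
Tool frame: the origin (TCP) lies on the centre line of the jaws, within the pads' length; the fingertips stand r.tip_extent ahead of it and the grasp point (between the pads) lies 3 mm ahead of it (r.tip_extent is the distance from the TCP to the fingertips, in m); z points along the fingers, y is the direction in which the jaws open and shut (so a half turn about z gives the same grasp; the last joint's range is limited). The gripper opens to 87 mm and grips with 3 to 60 N. Pads are 19 mm wide; open, the fingers measure 117 mm over their backs; the gripper's body (75 mm by 190 mm) begins 51 mm behind the grasp point.
Start: joints at [1.171, 0.332, -0.065, 1.46, 0.022, 1.35, -0.088], TCP at [0.23, -0.581, 0.245] pointing down, gripper open.
Joint ranges: [-2.6, 2.6], [-0.5, 2.12], [-1.47, 1.34], [0.16, 2.42], [-1.27, 4.41], [0.06, 2.06], [-2.6, 2.6]. Speed limits (rad/s): [2.22, 2.22, 2.79, 2.79, 3.14, 3.14, 3.14].

### API

Orientations are given as a unit quaternion [x, y, z, w].
In Python, from bench import r gives the robot as it stands. The module is installed in compiled form; this text tells all that it offers.
- The arm moves only by the shell command python3 -m jog 'ROWS' [FORCE]. ROWS is JSON, a list of rows, each a list of 5 numbers: the shift along the tool's x, y, z in cm, then the turn about the tool's z in rad, then the closure, from 0 (fully open) to 1 (shut). A call has exactly 10 rows; each row shifts and turns the pose as measured when the row begins, along the tool's axes as they then stand; what a row does not reach is not made up. A row lasts 1/10 s, in which the tool goes at most 50 mm and 8.59 degrees, less where a joint would pass 70% of its speed; a pose out of reach is approached as far as the arm can. A call with a gripper value outside its range is refused whole. The fingers move at their own pace and stop on an object; FORCE is the grip in N (left out, the last holds). Time passes only in rows, so rows that do not move let the fingers close, or fill a call up. It gives the time, the measured TCP pose, the force and the opening at its end, in the units of the state.
- r.read_state(): the state, without advancing time (a new reading comes with each control period).
- r.camera(name): name is "scene" or "top" or "wrist"; returns a dict with "pixels" (480x640x3 uint8, red, green, blue), "fx", "fy", "cx", "cy" (pixels), "k1" (the pictures are not rectified: a ray, as slopes to the right and down, at radius r is drawn at 1 + k1 r^2 times it, then the intrinsics apply), "camera_from_world" (4x4, takes a point from world to camera coordinates). Camera axes: x right, y up, looking along -z (the intrinsics and any distortion apply to the point x, -y, -z); pixel columns grow to the right and rows downward; lengths in m; the calibration is good to about 2 mm. A picture is of the moment at which its call begins. There is no depth.
- r.close_job(): hands the job in, once; it reports no verdict.
The state is a dict: "time": time; "joint_positions": joint angles; "joint_vel": joint speeds; "joint_torque": joint torques, N m; "ee_pos": TCP position; "eef_rot": TCP orientation; "ft_force": force on the tool from outside, world axes, zero at the start; "torque": the same for the moment, N m; "width": finger opening in m.
Only numpy, scipy, OpenCV 4.12 (cv2) and the standard library are available. Lean on these libraries where they do the work, as an engineer would, in place of code of your own. Each camera call takes 0.05 s, during which the arm holds its last target. There are 200 camera calls.

### The job

These three spring mounts came off the welding machine and one has gone weak. Press each pad down about a centimetre with the fingertips, one after another from the left-hand mount to the right-hand one (left as seen from the robot), to find the softest, then push the red tag in front of that mount all the way down. Leave the other two tags up, do not pick up or shift anything else on the bench, and finish with your hand clear.

Things in the scene. Friction and masses are not known exactly. Their poses are not given: they have to be found in the camera images.
- rack: fixed grey steel plate, 190 x 320 x 12 mm, flat on the bench; origin at the centre of its underside. Its z is up, its +y runs along the row towards the left-hand mount (left as seen from the robot), its +x points away from the robot. It is turned up to 0.35 rad. Three identical-looking spring mounts stand on it in a row along its y, at y = +100, 0 and -100 mm; each pad is at x = +30 mm and its own tag straight in front of it at x = -45 mm (towards the robot).
- pad_a_top (a point): centre of the flat top of a round pad (black rubber on a steel cap 53 mm across, yellow coil spring below); 82 mm above the bench when not pressed. It moves with the pad. The letters say nothing about the place in the row. The three mounts look alike; only pressing shows which is softest.
- pad_a (a joint): how far this pad is pressed down, in m: 0 at rest, 0.018 at its bottom stop. It springs back when let go. Pressing starts at about 1.5 N; 10 mm down takes about 4.5 N on the softest pad, and about 8.5 N and 13 N on the other two.
- tag_a_top (a point): centre of the flat top of the red tag belonging to pad_a (a thumb tab 22 mm by 30 mm along the rack's y, 6 mm thick, over an aluminium guide); 74 mm above the bench when fully up, 58 mm when 16 mm down. It moves with the tag.
- tag_a (a joint): how far this tag is pushed down, in m: 0 fully up; starts between 0 and 0.002. It slides with about 3 N of friction and stays where it is left. The tag of the softest mount goes down to 0.016, its bottom stop; the tag of a sound mount is caught by an inner stop at 0.010 (pushing it that far already spoils the job).
- pad_b_top (a point): centre of the flat top of a round pad (black rubber on a steel cap 53 mm across, yellow coil spring below); 82 mm above the bench when not pressed. It moves with the pad. The letters say nothing about the place in the row. The three mounts look alike; only pressing shows which is softest.
- pad_b (a joint): how far this pad is pressed down, in m: 0 at rest, 0.018 at its bottom stop. It springs back when let go. Pressing starts at about 1.5 N; 10 mm down takes about 4.5 N on the softest pad, and about 8.5 N and 13 N on the other two.
- tag_b_top (a point): centre of the flat top of the red tag belonging to pad_b (a thumb tab 22 mm by 30 mm along the rack's y, 6 mm thick, over an aluminium guide); 74 mm above the bench when fully up, 58 mm when 16 mm down. It moves with the tag.
- tag_b (a joint): how far this tag is pushed down, in m: 0 fully up; starts between 0 and 0.002. It slides with about 3 N of friction and stays where it is left. The tag of the softest mount goes down to 0.016, its bottom stop; the tag of a sound mount is caught by an inner stop at 0.010 (pushing it that far already spoils the job).
- pad_c_top (a point): centre of the flat top of a round pad (black rubber on a steel cap 53 mm across, yellow coil spring below); 82 mm above the bench when not pressed. It moves with the pad. The letters say nothing about the place in the row. The three mounts look alike; only pressing shows which is softest.
- pad_c (a joint): how far this pad is pressed down, in m: 0 at rest, 0.018 at its bottom stop. It springs back when let go. Pressing starts at about 1.5 N; 10 mm down takes about 4.5 N on the softest pad, and about 8.5 N and 13 N on the other two.
- tag_c_top (a point): centre of the flat top of the red tag belonging to pad_c (a thumb tab 22 mm by 30 mm along the rack's y, 6 mm thick, over an aluminium guide); 74 mm above the bench when fully up, 58 mm when 16 mm down. It moves with the tag.
- tag_c (a joint): how far this tag is pushed down, in m: 0 fully up; starts between 0 and 0.002. It slides with about 3 N of friction and stays where it is left. The tag of the softest mount goes down to 0.016, its bottom stop; the tag of a sound mount is caught by an inner stop at 0.010 (pushing it that far already spoils the job).
- can: bystander: loose blue and white can with a white cap, 60 mm across, 110 mm tall, standing on the bench off the right end of the plate; origin at the centre of its base
- hammer: bystander: loose hammer lying on the bench off the left end of the plate; its handle lies along its x
- angle: bystander: loose steel angle offcut 40 x 140 x 40 mm lying on the bench beyond the plate; origin at the centre of its underside
- collar: bystander: loose brass spacer collar, 24 mm across, 15 mm tall, standing on the plate between two tags; origin at the centre of its underside

How it is judged:
By the outcome, as a careful person would: the job done as asked, in the order asked, and still so for the second after the job is handed in, with the robot touching nothing.
It also fails if it takes over 51 s, if anything falls off the work surface, if the arm or the gripper's body presses on something with over 40 N, if the wrist force passes 120 N, or if a joint passes its speed limit or range.

## Working session

There is one attempt and no reset: what is moved stays moved. The work goes in short steps, Python scripts to look and compute and a shell command to move; the robot and the scene stay as the last step left them, time stands still between calls to the robot, and variables do not carry over. Pictures are saved under pics/ and viewed, about 8 in all and at most 12, crops included, and the job is handed in when it is done.

```bash
mkdir -p pics; cat > h.py <<'E'
import numpy as np, cv2
from bench import r
def ray(c,u,v):
    x=(u-c["cx"])/c["fx"]; y=(v-c["cy"])/c["fy"]; k=c["k1"]
    a,b=x,y
    for _ in range(30):
        s=1+k*(a*a+b*b); a,b=x/s,y/s
    M=np.array(c["camera_from_world"]); R=M[:3,:3]; o=-R.T@M[:3,3]
    return o,R.T@np.array([a,-b,-1.])
def onz(c,u,v,z):
    o,d=ray(c,u,v); return o+d*(z-o[2])/d[2]
def shot(n,f):
    c=r.camera(n); cv2.imwrite(f,c["pixels"][:,:,::-1]); return c
E
python3 - <<'E'
from h import *
s=r.read_state()
for k in ("time","ee_pos","eef_rot","ft_force","width"): print(k,s[k])
print(r.tip_extent)
import pickle
for n in ("top","scene"):
    c=shot(n,f"pics/{n}1.png"); pickle.dump(c,open(n+".pkl","wb"))
    M=np.array(c["camera_from_world"]); print(n,-M[:3,:3].T@M[:3,3],c["fx"],c["k1"])
    hsv=cv2.cvtColor(c["pixels"],cv2.COLOR_RGB2HSV)
    m=(((hsv[...,0]<8)|(hsv[...,0]>172))&(hsv[...,1]>150)&(hsv[...,2]>70)).astype(np.uint8)
    N,_,st,ce=cv2.connectedComponentsWithStats(m)
    for i in range(1,N):
        if st[i,4]>40: print(ce[i],st[i,2:],onz(c,*ce[i],.073))
E
```

```text
time 0.0
ee_pos [ 0.22980617 -0.58084101  0.24376187]
eef_rot [ 9.82306793e-01  1.87277523e-01 -1.91532676e-04 -6.76878072e-04]
ft_force [-0.04697848 -0.48477458 -0.12575547]
width 0.08662156305120229
0.022
top [0.52970613 0.03599922 1.04168148] 486.31073359077106 -0.08773604801254067
[440.19135802 299.53703704] [ 17  14 162] [ 0.49529919 -0.1849411   0.073     ]
[390.84313725 309.69934641] [ 17  13 153] [ 0.4769907  -0.08638756  0.073     ]
[341.67721519 319.64556962] [ 16  13 158] [0.45891016 0.01111737 0.073     ]
scene [ 1.11963882 -0.51979124  0.84438516] 619.3074201805745 -0.1685601673280009
[230.75510204   7.68027211] [ 52  23 735] [-0.20517296  0.58150285  0.073     ]
[240.27631579 211.45394737] [ 18  20 152] [0.46048422 0.00785738 0.073     ]
[207.11057692 245.88461538] [ 19  22 208] [ 0.48237325 -0.09133937  0.073     ]
[170.03649635 279.75912409] [ 19  15 137] [ 0.49605331 -0.1847537   0.073     ]
```

View pics/top1.png

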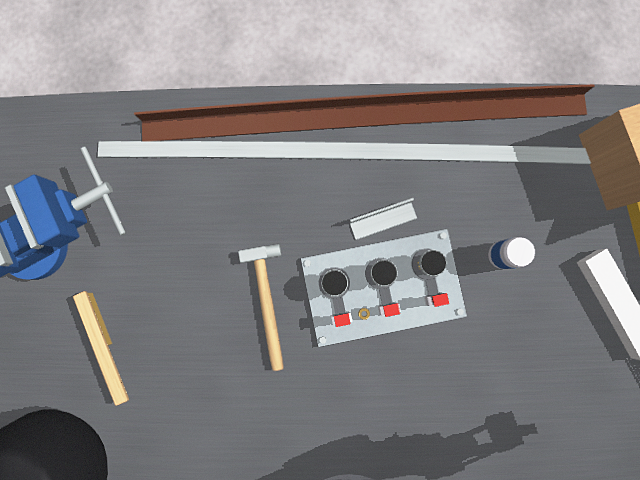

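View pics/scene1.png

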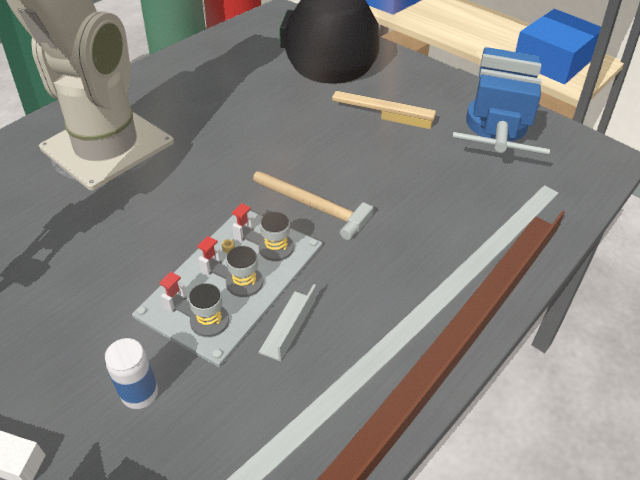

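The top view shows red tags at (341,320), (391,310) and (440,299), with black pads at about (334,282), (384,272) and (432,262). The collar is at (364,313), between the left and middle tags. The can is off the right end, and the hammer is off the left. The scene view agrees.

```bash
cat >> h.py <<'E'
P=dict(); 
def tool():
    s=r.read_state(); from scipy.spatial.transform import Rotation as Ro
    return s,np.array(s["ee_pos"]),Ro.from_quat(s["eef_rot"]).as_matrix()
def rel(p):
    s,e,R=tool(); return (R.T@(np.array(p)-e)*100).round(2)
E
python3 - <<'E'
from h import *; import pickle
c=pickle.load(open("top.pkl","rb"))
g=c["pixels"].max(2)
m=(g<45).astype(np.uint8); m[:230]=0;m[340:]=0;m[:,:300]=0;m[:,470:]=0
m=cv2.morphologyEx(m,cv2.MORPH_OPEN,np.ones((9,9)))
N,_,st,ce=cv2.connectedComponentsWithStats(m)
for i in range(1,N): print(ce[i].round(1),st[i],onz(c,*ce[i],.082))
T=np.array([[.4589,.0111],[.4770,-.0864],[.4953,-.1849]])
d=T[0]-T[2]; yaw=np.arctan2(-d[0],d[1]); x=np.array([np.cos(yaw),np.sin(yaw)])
print(yaw,np.linalg.norm(d)); P=T+.075*x; print(P)
s,e,R=tool(); print("turn",np.arctan2(R[1,0],R[0,0])-yaw, [rel([*p,.134]) for p in P])
E
```

```text
0.18362232616928034 0.19935134812686872
[[ 0.53263916  0.02479441]
 [ 0.55073916 -0.07270559]
 [ 0.56903916 -0.17120559]]
turn 0.19324068064042868 [array([ 50.44, -45.16,  11.04]), array([ 48.54, -35.42,  11.03]), array([ 46.61, -25.59,  11.01])]
```

```bash
python3 -m jog '[[3.3,-3,0,0,1],[3.3,-3,0,0,1],[3.3,-3,0,0,1],[3.3,-3,0,0,1],[3.3,-3,0,0,1],[3.3,-3,0,0,1],[3.3,-3,0,0,1],[3.3,-3,0,0,1],[3.3,-3,0,0,1],[3.3,-3,0,0,1]]' 20
python3 - <<'E'
from h import *; import pickle
c=pickle.load(open("top.pkl","rb"))
for q in [(334,282),(384,272),(432.5,262.5)]: print(onz(c,*q,.082))
s,e,R=tool(); print(e, rel([.5326,.0248,.134]),"turn",np.arctan2(R[1,0],R[0,0])-.1836,R[2])
E
```

```text
time: 1.1
ee_pos: [0.4281, -0.1702, 0.2395]
eef_rot: [0.983, 0.182, -0.003, -0.002]
ft_force: [1.3, -1.7, -0.3]
width: 0.0151
[0.53327619 0.02521794 0.082     ]
[ 0.55145162 -0.07353653  0.082     ]
[ 0.56863734 -0.16994834  0.082     ]
[ 0.42806384 -0.17020807  0.23945929] [ 16.78 -14.43  10.53] turn 0.18145816172920673 [-0.00540845 -0.00487949 -0.99997347]
```

```bash
python3 -m jog '[[3.4,-2.9,0,0,1],[3.4,-2.9,0,0,1],[3.4,-2.9,0,0,1],[3.4,-2.9,0,0,1],[3.2,-2.8,0,0,1],[0,0,2,0.1,1],[0,0,2,0.08,1],[0,0,2,0,1],[0,0,2,0,1],[0,0,0,0,1]]'
python3 - <<'E'
from h import *
s,e,R=tool(); print(e, rel([.5326,.0248,.114]),"turn",np.arctan2(R[1,0],R[0,0])-.1836,R[2],s["ft_force"])
E
```

```text
time: 2.1
ee_pos: [0.5357, 0.0425, 0.155]
eef_rot: [0.996, 0.094, -0.004, -0.003]
ft_force: [-0.4, -0.2, 0.6]
width: 0.0006
[0.53569637 0.04248618 0.15500112] [-0.61  1.71  4.09] turn 0.0044839041734486 [-0.00687108 -0.00732488 -0.99994957] [-0.35142079 -0.19779995  0.5755879 ]
```

```bash
python3 -m jog '[[-0.6,1.7,0,0,1],[0,0,0,0,1],[0,0,1,0,1],[0,0,1,0,1],[0,0,1,0,1],[0,0,0.8,0,1],[0,0,0,0,1],[0,0,0,0,1],[0,0,0,0,1],[0,0,0,0,1]]'
python3 - <<'E'
from h import *
s,e,R=tool(); print(e, rel([.5326,.0248,.104]),"turn",np.arctan2(R[1,0],R[0,0])-.1836,R[2],s["ft_force"])
c=shot("wrist","pics/w1.png")
E
```

```text
time: 3.1
ee_pos: [0.5331, 0.0271, 0.1157]
eef_rot: [0.995, 0.095, -0.003, -0.004]
ft_force: [0.2, -0.2, 0.4]
width: 0.0005
[0.53312463 0.02708599 0.11571209] [-0.09  0.22  1.17] turn 0.007237013944076831 [-0.00605867 -0.00855408 -0.99994506] [ 0.164278   -0.16074079  0.44031735]
```

View pics/w1.png

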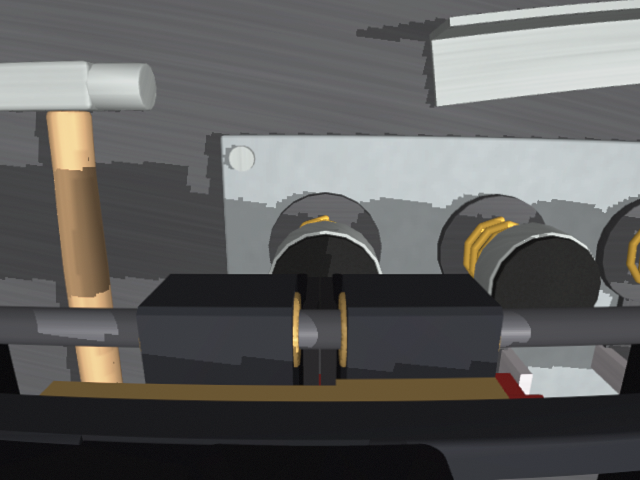

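The wrist view shows the closed fingertips (column ~320) centred over the left pad (column ~325). I'll press it now.

```bash
python3 -m jog '[[-0.1,0.2,0.3,0,1],[0,0,0.3,0,1],[0,0,0.3,0,1],[0,0,0.3,0,1],[0,0,0.3,0,1],[0,0,0.2,0,1],[0,0,0,0,1],[0,0,0,0,1],[0,0,0,0,1],[0,0,0,0,1]]'
python3 - <<'E'
from h import *
s,e,R=tool(); print(e, rel([.5326,.0248,.094]),s["ft_force"])
E
```

```text
time: 4.15
ee_pos: [0.533, 0.0246, 0.0991]
eef_rot: [0.995, 0.095, -0.003, -0.003]
ft_force: [-2.3, -0.3, 3.9]
width: 0.0002
[0.53302373 0.02459705 0.09907744] [-0.04 -0.02  0.51] [-2.27838908 -0.32979409  3.89765899]
```

```bash
python3 -m jog '[[0,0,0.2,0,1],[0,0,0.2,0,1],[0,0,0.1,0,1],[0,0,0,0,1],[0,0,0,0,1],[0,0,0,0,1],[0,0,0,0,1],[0,0,0,0,1],[0,0,0,0,1],[0,0,0,0,1]]'
python3 - <<'E'
from h import *
s,e,R=tool(); print(e, rel([.5326,.0248,.094]),s["ft_force"])
E
```

```text
time: 5.15
ee_pos: [0.5331, 0.0246, 0.0972]
eef_rot: [0.995, 0.095, -0.003, -0.002]
ft_force: [-3.5, 0.1, 6.2]
width: 0.0003
[0.53306489 0.02462652 0.09716778] [-0.04 -0.02  0.32] [-3.45637523  0.11084301  6.19022446]
```

```bash
python3 -m jog '[[0,0,0.4,0,1],[0,0,0.4,0,1],[0,0,0.3,0,1],[0,0,0.3,0,1],[0,0,0.3,0,1],[0,0,0.2,0,1],[0,0,0.2,0,1],[0,0,0.2,0,1],[0,0,0.2,0,1],[0,0,0.2,0,1]]'
python3 - <<'E'
from h import *
s,e,R=tool(); print(e, rel([.5326,.0248,.094]),s["ft_force"],R[2])
E
```

```text
time: 6.15
ee_pos: [0.5333, 0.0249, 0.0862]
eef_rot: [0.995, 0.095, -0.003, 0.003]
ft_force: [-13.3, -1.2, 28.3]
width: 0.0003
[0.5332981  0.02488639 0.08616918] [-0.08 -0.   -0.78] [-13.3354261   -1.19793247  28.29348782] [-0.0065255   0.00452938 -0.99996845]
```

Over-pressed, close to the stop; backing off to the 10 mm point and reading there.

```bash
python3 -m jog '[[0,0,-0.5,0,1],[0,0,-0.2,0,1],[0,0,0,0,1],[0,0,0,0,1],[0,0,0,0,1],[0,0,0,0,1],[0,0,0,0,1],[0,0,0,0,1],[0,0,0,0,1],[0,0,0,0,1]]'
python3 - <<'E'
from h import *
s,e,R=tool(); print(e, rel([.5326,.0248,.094]),s["ft_force"],R[2])
E
```

```text
time: 7.15
ee_pos: [0.5333, 0.025, 0.098]
eef_rot: [0.995, 0.095, -0.003, 0.004]
ft_force: [-2.9, 0.1, 6.1]
width: 0.0008
[0.53325124 0.02495862 0.09797671] [-0.06  0.    0.4 ] [-2.88073381  0.05232007  6.10882707] [-0.00651539  0.00769289 -0.99994918]
```

```bash
python3 -m jog '[[0,0,0.2,0,1],[0,0,0.2,0,1],[0,0,0.15,0,1],[0,0,0.15,0,1],[0,0,0.1,0,1],[0,0,0.1,0,1],[0,0,0.1,0,1],[0,0,0.1,0,1],[0,0,0.1,0,1],[0,0,0.1,0,1]]'
python3 - <<'E'
from h import *
s,e,R=tool(); print(e, rel([.5326,.0248,.094]),s["ft_force"],R[2])
E
```

```text
time: 8.15
ee_pos: [0.5333, 0.025, 0.0899]
eef_rot: [0.995, 0.095, -0.003, 0.006]
ft_force: [-5.9, -0.4, 10.7]
width: 0.0003
[0.53330644 0.02503435 0.08989126] [-0.08  0.01 -0.41] [-5.85924787 -0.37278672 10.70762059] [-0.00679986  0.0107763  -0.99991881]
```

Left mount: about 10 N at 14 mm and 5.7 N at 6 mm, which fits the 8.5 N spring. Now the middle one.

```bash
python3 -m jog '[[0,0,-1.2,0,1],[0,0,-1.2,0,1],[0,0,-0.5,0,1],[0,2.2,0,0,1],[0,2.2,0,0,1],[0,2.2,0,0,1],[0,2.2,0,0,1],[0,0,0,0,1],[0,0,0,0,1],[0,0,0,0,1]]'
python3 - <<'E'
from h import *
s,e,R=tool(); print(e, rel([.5507,-.0727,.104]),"turn",np.arctan2(R[1,0],R[0,0])-.1836,s["ft_force"],R[2])
E
```

```text
time: 9.15
ee_pos: [0.5506, -0.0621, 0.1209]
eef_rot: [0.995, 0.096, -0.002, 0.005]
ft_force: [0.1, 0.5, -0.3]
width: 0.0004
[ 0.55056795 -0.06210016  0.12086322] [-0.18  1.03  1.7 ] turn 0.009327226359828661 [ 0.12427576  0.5223114  -0.33696942] [-0.00583278  0.00948438 -0.99993801]
```

```bash
python3 -m jog '[[-0.2,1,0,0,1],[0,0,0,0,1],[0,0,0.4,0,1],[0,0,0.4,0,1],[0,0,0.4,0,1],[0,0,0.4,0,1],[0,0,0.3,0,1],[0,0,0.2,0,1],[0,0,0.1,0,1],[0,0,0.1,0,1]]'
python3 - <<'E'
from h import *
s,e,R=tool(); print(e, rel([.5507,-.0727,.094]),s["ft_force"],R[2])
E
```

```text
time: 10.15
ee_pos: [0.5504, -0.0707, 0.0964]
eef_rot: [0.995, 0.098, -0.002, 0.005]
ft_force: [-1.6, 0.1, 3.8]
width: 0.0007
[ 0.55041221 -0.07065851  0.09636899] [-0.01  0.2   0.24] [-1.61876793  0.06338243  3.80267877] [-0.00554073  0.00928857 -0.99994151]
```

```bash
python3 -m jog '[[0,0,0.1,0,1],[0,0,0.1,0,1],[0,0,0.05,0,1],[0,0,0.05,0,1],[0,0,0.05,0,1],[0,0,0.05,0,1],[0,0,0.05,0,1],[0,0,0.05,0,1],[0,0,0.05,0,1],[0,0,0.05,0,1]]'
python3 - <<'E'
from h import *
s,e,R=tool(); print(e, rel([.5507,-.0727,.094]),s["ft_force"],R[2])
E
```

```text
time: 11.15
ee_pos: [0.5505, -0.0706, 0.0907]
eef_rot: [0.995, 0.098, -0.002, 0.005]
ft_force: [-1.5, -0.2, 4.2]
width: 0.0007
[ 0.55045989 -0.07062499  0.0907263 ] [-0.02  0.21 -0.33] [-1.45600237 -0.21854066  4.19669006] [-0.00531815  0.00964102 -0.99993938]
```

Middle: 4.2 N at 13 mm, which is clearly soft. The right mount still needs pressing.

```bash
python3 -m jog '[[0,0,-1.2,0,1],[0,0,-1.2,0,1],[0,0,-0.4,0,1],[0,2.3,0,0,1],[0,2.3,0,0,1],[0,2.3,0,0,1],[0,2.3,0,0,1],[0,0.6,0,0,1],[0,0,0,0,1],[0,0,0,0,1]]'
python3 - <<'E'
from h import *
s,e,R=tool(); print(e, rel([.569,-.1712,.104]),"turn",np.arctan2(R[1,0],R[0,0])-.1836,s["ft_force"],R[2])
E
```

```text
time: 12.15
ee_pos: [0.5712, -0.1668, 0.1242]
eef_rot: [0.995, 0.1, -0.001, 0.005]
ft_force: [0.8, 0.5, -0.4]
width: 0.0005
[ 0.57116036 -0.16679219  0.1242301 ] [-0.29  0.37  2.03] turn 0.016682694746947307 [ 0.78495433  0.54145416 -0.42872294] [-0.00236342  0.00904633 -0.99995629]
```

```bash
python3 -m jog '[[-0.3,0.4,0,0,1],[0,0,0,0,1],[0,0,0.5,0,1],[0,0,0.5,0,1],[0,0,0.5,0,1],[0,0,0.4,0,1],[0,0,0.3,0,1],[0,0,0.2,0,1],[0,0,0.1,0,1],[0,0,0.1,0,1]]'
python3 - <<'E'
from h import *
s,e,R=tool(); print(e, rel([.569,-.1712,.094]),s["ft_force"],R[2])
E
```

```text
time: 13.15
ee_pos: [0.569, -0.1677, 0.0978]
eef_rot: [0.995, 0.102, -0.001, 0.004]
ft_force: [-3.8, 0.9, 8.0]
width: 0.0008
[ 0.56900654 -0.16766183  0.09776755] [-0.07  0.34  0.38] [-3.84339208  0.878806    7.99207093] [-0.00219391  0.00864685 -0.99996021]
```

```bash
python3 -m jog '[[0,0,0.3,0,1],[0,0,0.3,0,1],[0,0,0.2,0,1],[0,0,0.2,0,1],[0,0,0.15,0,1],[0,0,0.15,0,1],[0,0,0.15,0,1],[0,0,0.15,0,1],[0,0,0.15,0,1],[0,0,0.15,0,1]]'
python3 - <<'E'
from h import *
s,e,R=tool(); print(e, rel([.569,-.1712,.094]),s["ft_force"],R[2])
E
```

```text
time: 14.15
ee_pos: [0.569, -0.1676, 0.0908]
eef_rot: [0.995, 0.102, -0.001, 0.007]
ft_force: [-8.4, 2.1, 17.8]
width: 0.0005
[ 0.56904576 -0.16757844  0.09081783] [-0.08  0.36 -0.31] [-8.35468849  2.08020899 17.7507639 ] [-0.0040741   0.01336288 -0.99990241]
```

Right: 17.8 N at 13 mm, the stiffest. The middle mount is the soft one, so I'll lift and go to its tag.

```bash
python3 -m jog '[[0,0,-1.3,0,1],[0,0,-1.3,0,1],[0,0,-0.8,0,1],[-1.8,-2.3,0,0.02,1],[-1.8,-2.3,0,0,1],[-1.8,-2.3,0,0,1],[-1.6,-2.2,0,0,1],[0,0,0,0,1],[0,0,0,0,1],[0,0,0,0,1]]'
python3 - <<'E'
from h import *
s,e,R=tool(); print(e, rel([.4771,-.0868,.104]),"turn",np.arctan2(R[1,0],R[0,0])-.1836,s["ft_force"],R[2])
E
```

```text
time: 15.15
ee_pos: [0.4813, -0.0893, 0.126]
eef_rot: [0.996, 0.091, -0.0, 0.008]
ft_force: [0.3, -0.1, -1.1]
width: 0.0006
[ 0.4813187  -0.08927877  0.12604099] [-0.37 -0.35  2.2 ] turn -0.0019501135803267344 [ 0.2869432  -0.12965165 -1.14204174] [-0.00170047  0.01506306 -0.9998851 ]
```

```bash
python3 -m jog '[[-0.4,-0.4,0,0,1],[0,0,0,0,1],[0,0,0.6,0,1],[0,0,0.5,0,1],[0,0,0.5,0,1],[0,0,0.4,0,1],[0,0,0,0,1],[0,0,0,0,1],[0,0,0,0,1],[0,0,0,0,1]]'
python3 - <<'E'
from h import *
s,e,R=tool(); print(e, rel([.4771,-.0868,.096]),s["ft_force"])
shot("wrist","pics/w2.png"); c=r.camera("scene"); 
cv2.imwrite("pics/s2.png",cv2.resize(c["pixels"][180:340,110:310,::-1],None,fx=3.5,fy=3.5,interpolation=2))
E
```

```text
time: 16.15
ee_pos: [0.4773, -0.0875, 0.1033]
eef_rot: [0.996, 0.09, -0.001, 0.007]
ft_force: [0.1, 0.2, 0.6]
width: 0.0005
[ 0.47730498 -0.08750799  0.10328531] [-0.01 -0.08  0.73] [0.07437703 0.19032922 0.64219997]
```

View pics/s2.png

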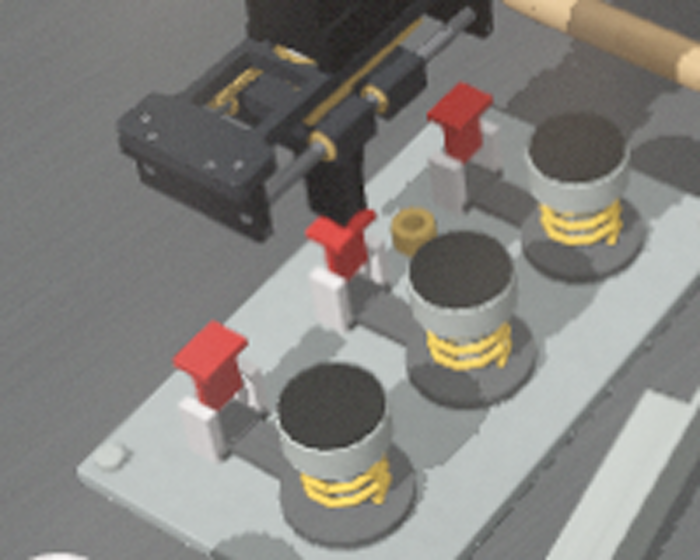

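View pics/w2.png

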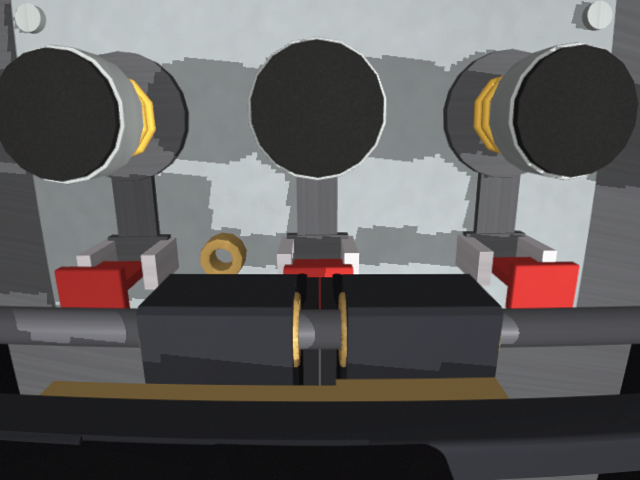

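Both views show the fingertips centred on the middle tag (columns 284–353), with all three tags up and the collar undisturbed. Pushing now.

```bash
python3 -m jog '[[0,0,0.4,0,1],[0,0,0.4,0,1],[0,0,0.3,0,1],[0,0,0.3,0,1],[0,0,0.3,0,1],[0,0,0.3,0,1],[0,0,0.3,0,1],[0,0,0.3,0,1],[0,0,0.3,0,1],[0,0,0.2,0,1]]'
python3 - <<'E'
from h import *
s,e,R=tool(); print(e, rel([.4771,-.0868,.080]),s["ft_force"])
E
```

```text
time: 17.25
ee_pos: [0.4781, -0.0877, 0.0802]
eef_rot: [0.996, 0.089, -0.002, 0.009]
ft_force: [-12.2, 2.4, 26.4]
width: 0.0005
[ 0.47805626 -0.08768844  0.080213  ] [-0.08 -0.1   0.02] [-12.15517435   2.39192532  26.40473528]
```

```bash
python3 -m jog '[[0,0,0.3,0,1],[0,0,0.3,0,1],[0,0,-0.5,0,1],[0,0,-2,0,1],[0,0,-3,0,1],[0,0,-3,0,1],[0,0,-3,0,1],[-1,0,-2,0,1],[-2,0,0,0,1],[0,0,0,0,1]]'
python3 -m jog '[[-2,0,-2,0,1],[-2,0,-2,0,1],[-2,0,-2,0,1],[-2,0,-1,0,1],[0,0,0,0,1],[0,0,0,0,1],[0,0,0,0,1],[0,0,0,0,1],[0,0,0,0,1],[0,0,0,0,1]]'
python3 - <<'E'
from h import *
s,e,R=tool(); print(e,s["ft_force"],s["joint_vel"])
c=shot("scene","pics/s3f.png")
cv2.imwrite("pics/s3.png",cv2.resize(c["pixels"][180:340,110:310,::-1],None,fx=3.5,fy=3.5,interpolation=2))
t=shot("top","pics/t3.png"); hsv=cv2.cvtColor(c["pixels"],cv2.COLOR_RGB2HSV)
E
```

```text
time: 18.25
ee_pos: [0.4481, -0.0898, 0.2195]
eef_rot: [0.996, 0.09, -0.003, 0.011]
ft_force: [1.1, -0.1, -0.6]
width: -0.0001
time: 19.25
ee_pos: [0.3696, -0.1024, 0.2881]
eef_rot: [0.996, 0.091, -0.005, 0.01]
ft_force: [0.3, -0.1, 0.1]
width: 0.0003
[ 0.36958781 -0.10238554  0.28808254] [ 0.28612722 -0.08164663  0.06387651] [-0.00201858  0.01127886 -0.00546041 -0.00198399  0.00158335 -0.00340613
 -0.0028313 ]
```

View pics/s3.png

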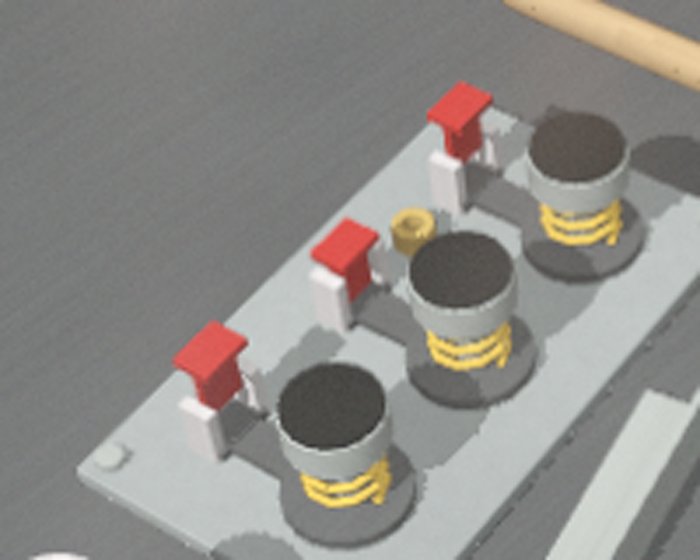

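View pics/t3.png

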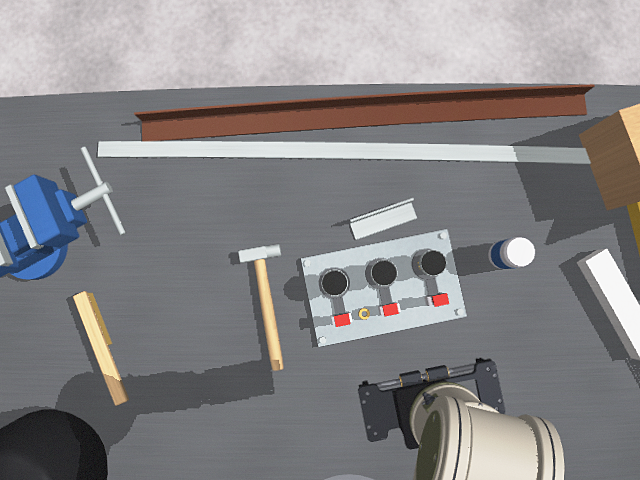

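```bash
python3 - <<'E'
from h import *; import pickle
c=pickle.load(open("scene.pkl","rb")); M=np.array(c["camera_from_world"])
def pr(p):
    q=M@[*p,1]; a,b=q[0]/-q[2],-q[1]/-q[2]; s=1+c["k1"]*(a*a+b*b); return np.array([a*s*c["fx"]+c["cx"],b*s*c["fy"]+c["cy"]])
for dz in (0,.010,.016): print(dz,[(pr([*p,.074-dz])-pr([*p,.074])).round(1) for p in [(.4771,-.0868)]])
for f in ("scene1","s3f"):
    hsv=cv2.cvtColor(cv2.imread(f"pics/{f}.png"),cv2.COLOR_BGR2HSV)
    m=(((hsv[...,0]<8)|(hsv[...,0]>172))&(hsv[...,1]>150)&(hsv[...,2]>70)).astype(np.uint8);m[:150]=0
    N,_,st,ce=cv2.connectedComponentsWithStats(m)
    print(f,[(st[i].tolist()) for i in range(1,N) if st[i,4]>40])
E
```

```text
0 [array([0., 0.])]
0.01 [array([0.7, 4. ])]
0.016 [array([1.1, 6.3])]
scene1 [[232, 204, 18, 20, 152], [198, 237, 19, 22, 208], [161, 273, 19, 15, 137]]
s3f [[232, 204, 18, 20, 152], [199, 243, 19, 18, 167], [162, 273, 18, 15, 136]]
```

The middle tag's top edge moved down 6 px and 1 px across. The projection predicts 6.3 px for 16 mm and 4.0 px for 10 mm. The other tags haven't moved, so I'm handing in.

```bash
python3 -c "
from bench import r
print(r.close_job())"
```

```text
the job is handed in; nothing more can be done
None
```

The middle mount is the weak one. I pushed its tag fully down and handed the job in at about 19 s. All three pads got pressed well past the centimetre you asked for.

| Mount (pressed in this order) | Force reading | Depth reached |
|---|---|---|
| Left | about 10.5 N at 14 mm | about 18 mm |
| Middle (softest) | about 4 N at 13 mm | about 13 mm |
| Right | about 18 N at 13 mm | about 13 mm |

- **Over-pressing:** on my first try at the left pad I went too far, close to its bottom stop, with 28 N on the wrist. I backed off and re-pressed it before moving on. Some early light-load readings were rough and fitted the given stiffnesses only loosely. Even so, the three mounts are clearly told apart.
- **Tag:** the fingertips stopped hard at 58 mm above the bench, which is the 16 mm bottom stop. In the scene camera its top edge moved 6 px, where 16 mm should give 6.3 px and 10 mm should give 4.0 px.
- **Everything else:** the left and right tags measured unmoved in the images to within a pixel. The can, hammer, angle and collar look unmoved in the top view. The hand finished clear, with the fingertips about 27 cm above the bench, drawn back towards the robot, and no contact force.

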